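Aim the lathe's dust hood and hold the suction gate on its mark

ROBOT

A 6-joint arm with a two-finger parallel gripper is mounted at the origin on the work surface. World frame = base frame: x ahead of the robot, y to its left, z up, the work surface at z = 0. Lengths are in m, angles in degrees, forces in N, time in s.
With the tool pointing down it reaches from about 0.375 to 0.9 m from the base axis. Payload 3.1 kg.
Tool frame: the origin (TCP) lies midway between the tips of the shut fingers; the grasp point (between the pads) lies 19 mm behind it; x points along the fingers, y is the direction in which the jaws open and shut, and the axes are right-handed (so a half turn about x gives the same grasp; the last joint's range is limited). The gripper opens to 87 mm and grips with 3 to 60 N. Pads are 19 mm wide; open, the fingers measure 117 mm over their backs; the gripper's body (75 mm by 190 mm) begins 51 mm behind the grasp point.
Start: joints at [-74.857, 30.224, 82.088, -0, 67.689, -10.227], TCP at [0.268, -0.565, 0.223] pointing down, gripper open.
Joint ranges: [-176.69, 176.69], [-43.24, 126.21], [12.49, 139.97], [-82, 262], [0, 151.66], [-163.58, 163.58]. Speed limits (degrees/s): [159.86, 159.86, 180, 180, 180, 180].

INTERFACE

Orientations are given as a 3x3 rotation matrix whose columns are the frame's x, y, z axes.
In Python, from rig import bot gives the robot as it stands.
- The arm moves only by the tool play_rows, never from a script. Its argument "motion" is a list of rows, each a list of 3 entries, a list of its own where there are three numbers: the shift along the tool's x, y, z in mm, then the turn, a rotation vector about the tool's x, y, z in degrees, then the opening, from 0 (shut) to 1 (fully open). A call has 1 to 8 rows; each row is the pose to reach, as a shift and turn from the pose commanded when the call began, along the tool's axes at that moment; what a row does not reach only later rows make up. A row lasts 1/10 s, in which the tool goes at most 50 mm and 8.59 degrees, less where a joint would pass 70% of its speed; a pose out of reach is approached as far as the arm can. A call with a gripper value outside its range is refused whole. The fingers move at their own pace and stop on an object; the grip force is fixed at half the most. Time passes only in rows, so rows that repeat a pose let the fingers close. It gives the time, the measured TCP pose, the force and the opening at its end, in the units of the state.
- bot.read_state(): the state, without advancing time (a new reading comes with each control period).
- bot.capture(name): name is "scene" or "top" or "wrist"; returns a dict with "img" (480x640x3 uint8, blue, green, red), "mtx" (3x3 intrinsics, pixels), "rvec" (rotation vector, rad) and "tvec" (3), from world to camera coordinates, as OpenCV has them. Camera axes: x right, y down, z forward; pixel columns grow to the right and rows downward; lengths in m; the calibration is good to about 2 mm. A picture is of the moment at which its call begins. There is no depth.
- bot.hand_in(): hands the job in, once; it reports no verdict.
The state is a dict: "time_s": time; "joint_positions": joint angles; "qvel": joint speeds; "tau": joint torques, N m; "position": TCP position; "tcp_rot": TCP orientation; "force": force on the tool from outside, world axes, zero at the start; "moment": the same for the moment, N m; "opening": opening from 0.0 (shut) to 1.0 (fully open).
Only numpy, scipy, OpenCV 4.12 (cv2) and the standard library are available. Lean on these libraries where they do the work, as an engineer would, in place of code of your own. Each camera call takes 0.05 s, during which the arm holds its last target.

TASK

Get the dust extraction ready for sanding the blank on the lathe: take the green dust hood by its black knob, swivel and tilt it until it points straight at the middle of the wooden blank, and let go of it. Then pull the spring-closed suction gate out by its yellow grip until its white pointer is level with the red marker on the rule, and finish holding it there against the spring so that the draught can be read. Keep off the lathe and leave the other things on the bench where they are.

Things in the scene. Friction and masses are not known exactly. Their poses are not given: they have to be found in the camera images.
- hood: green bell-mouth dust hood on a grey ball. Origin: the ball's centre, 190 mm above the bench; both joint axes pass through it and it stays put. +y runs along the hood's axis out of the mouth (160 mm across, 150 mm from the origin), +x is the tilt axis (always level), +z the hood's top. It tilts from 0.6 rad below level to 0.5 above and swivels 1.3 rad each way from the outlet's +y
- hood_knob (a point): centre of the black ball knob, 32 mm across, on a 10 mm stem on top of the hood, at (0, 105, 110) mm in the hood's axes, 54 mm above the hood's skin. Moving it swivels the hood about the vertical and tilts it about its x; both joints are stiff (3 to 6 N at the knob) and stay where they are left. The hood starts drooping
- blank_middle (a point): the middle of the wooden pepper-mill blank held between chuck and tailstock of the lathe, on its axis, 250 mm above the bench; the blank is 160 mm long (along the lathe's bed) and 62 mm thick. The hood's axis has to pass through this point
- lathe: white bench-top lathe, 650 mm long, at the left of the bench, fixed; its x runs along the bed towards the headstock, origin on the bench under the middle of the blank. Keep off it
- outlet: fixed extraction outlet: bench flange 170 mm across, 75 mm riser, flat aluminium gate housing 124 by 130 mm (top 84 mm above the bench), swivel socket, draught gauge at its +x side. Origin on the bench on the riser's axis, z up. The gate opens towards its -y; the rule (12 mm wide, top at 73 mm) reaches out from the housing along -y at x = 74 mm
- gate: the gate's sliding blade, a level steel sheet 80 mm wide (top at 74 mm) with the yellow grip on its outer end. It slides only along the outlet's -y, from 0 (shut) to 75 mm, and a spring pulls it shut: 5 N when shut, 1 N more for every 11 mm. Its axes are the outlet's, and so is its origin when shut
- gate_grip (a point): the place to grip on the yellow grip: on its mid-plane, 110 mm above the bench. The grip is an upright plate across the blade's outer end, 12 mm thick (along the outlet's y), 70 mm wide (along x), from 70 to 136 mm above the bench, 70 mm out from the housing when shut
- gate_pointer (a point): tip of the white pointer that sticks out of the blade's +x side beside the rule, 76 mm above the bench; it moves with the gate, 20 mm behind the grip
- marker_line (a point): the middle line of the red marker clip on the rule, 8 mm long along the rule; fixed, 30 to 60 mm further along the outlet's -y than the pointer of the shut gate. The pointer is on the mark when both have the same y in the outlet's axes
- mill: dark finished pepper mill, standing, 60 mm across, 205 mm tall; origin under its centre; leave alone
- mill_body: light wooden mill body, standing, 60 mm across, 118 mm tall with a thin steel rod 30 mm higher; origin under its centre; leave alone
- chuck: spare steel four-jaw chuck lying on its back, 94 mm across, 60 mm tall; origin under its centre; leave alone
- gouge: turning gouge lying on the bench, 410 mm long along its x, wooden handle to -x, 34 mm tall; origin under its middle; leave alone
- wax_tin: round wax tin with a brass-coloured lid, 79 mm across, 34 mm tall; origin under its centre; leave alone
- sanding_block: cork sanding block, 105 by 62 mm, 32 mm tall; origin under its centre; leave alone
- mill_cap: turned light wooden mill cap, 56 mm across, 34 mm tall; origin under its centre; leave alone

How it is judged (in metres and radians):
On the way, in this order (a step that is already met when the one before it is completed fails the run):
1. the hood points at the middle of the blank (its axis within 25 mm sideways and 25 mm up or down) and has been let go (x of blank_middle in the frame of hood between -0.025 and 0.025 m and z of blank_middle in the frame of hood between -0.025 and 0.025 m and y of blank_middle in the frame of hood above 0.15 m and contact force between the fingers and hood below 0.3 N), for 0.3 s.
2. the gate has been pulled out until its pointer is within 4 mm of the marker's line (y of gate_pointer in the frame of marker_line between -0.004 and 0.004 m), for 0.2 s.
At the end, for the whole second after the job is handed in: The hood's axis passes within 25 mm sideways and 25 mm in height of the blank's middle, and the fingers hold the gate still (more than 3 N on it) with its pointer within 4 mm of the marker's line along the rule (all of step 2 and x of blank_middle in the frame of hood between -0.025 and 0.025 m and z of blank_middle in the frame of hood between -0.025 and 0.025 m and y of blank_middle in the frame of hood above 0.15 m and contact force between the fingers and gate above 3 N and linear speed of gate below 0.01 m/s and angular speed of hood below 0.05 rad/s); the arm keeps its last pose, push and grip.
It fails at once if the lathe is touched (more than 2 N) (contact force between any of the arm, the fingers and lathe above 2 N).
It fails at once if one of the other things on the bench is moved by more than 25 mm (distance of any of mill, mill_body, chuck, gouge, wax_tin, sanding_block, mill_cap from where it was at the start of the episode above 0.025 m).
It also fails if it takes over 51 s, if anything falls off the work surface, if the arm or the gripper's body presses on something with over 40 N, if the wrist force passes 120 N, or if a joint passes its speed limit or range.

## Working session

There is one attempt and no reset: what is moved stays moved. The work goes in short steps, Python scripts to look and compute and a tool call to move; the robot and the scene stay as the last step left them, time stands still between calls to the robot, and variables do not carry over. Pictures are saved under pics/ and viewed, and the job is handed in when it is done.

Besides the shell and the picture viewer there is one more tool, called as a command line: name --argument value ..., lists and objects as JSON in quotes. play_rows: Moves the arm, as the interface text tells. Its arguments: {"type":"object","properties":{"motion":{"type":"array"}},"required":["motion"]}

```bash
ls; mkdir -p pics
python3 - <<'E'
from rig import bot
import cv2,json,numpy as np,pickle
print(bot.read_state())
d={}
for n in ["scene","top","wrist"]:
    c=bot.capture(n);d[n]=c
    cv2.imwrite(f"pics/{n}0.png",c["img"])
    R=cv2.Rodrigues(np.array(c["rvec"]))[0]
    print(n,c["mtx"],-R.T@np.array(c["tvec"]).ravel(),R[2])
pickle.dump(d,open("c0.pkl","wb"))
E
```

```text
pics
{'time_s': 0.0, 'joint_positions': array([-7.48584227e+01,  3.02771592e+01,  8.21563310e+01, -7.72772686e-05,
        6.76910504e+01, -1.02284468e+01]), 'qvel': array([ 0.02240181,  0.00121159, -0.07130183, -0.12850394,  0.07846107,
       -0.01330184]), 'tau': array([-4.40550593e-04, -4.40043032e+01, -1.76591617e+01,  6.32395735e-02,
        5.81452169e-02, -1.66751497e-04]), 'position': array([ 0.26760734, -0.56399096,  0.22159134]), 'tcp_rot': array([[-5.68970244e-04,  4.28462325e-01, -9.03559468e-01],
       [ 2.09785269e-03, -9.03557115e-01, -4.28462530e-01],
       [-9.99997638e-01, -2.13931709e-03, -3.84753729e-04]]), 'force': array([ 0.31470999, -0.36746652, -0.32750228]), 'moment': array([-0.03416176,  0.00824775,  0.00440601]), 'opening': 1.0012624576404527}
scene [[436.2702743    0.         316.90904198]
 [  0.         436.2702743  236.03332613]
 [  0.           0.           1.        ]] [ 1.31110968 -0.51940432  1.07001579] [-0.60242862  0.37519463 -0.70449184]
top [[557.51118589   0.         336.95134635]
 [  0.         557.51118589 236.43843578]
 [  0.           0.           1.        ]] [ 0.48551152 -0.02627188  1.68919674] [ 0.06173801 -0.00361088 -0.99808586]
wrist [[372.57454226   0.         316.73506291]
 [  0.         372.57454226 242.48396143]
 [  0.           0.           1.        ]] [ 0.32893843 -0.53595493  0.38379643] [-0.22504641 -0.10395706 -0.96878638]
```

View pics/scene0.png

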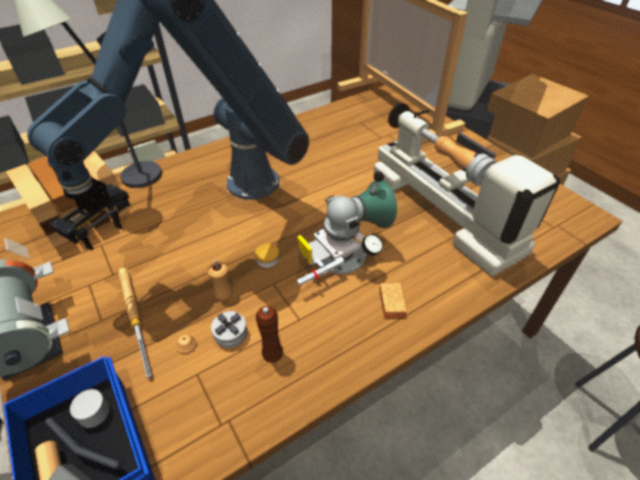

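View pics/top0.png

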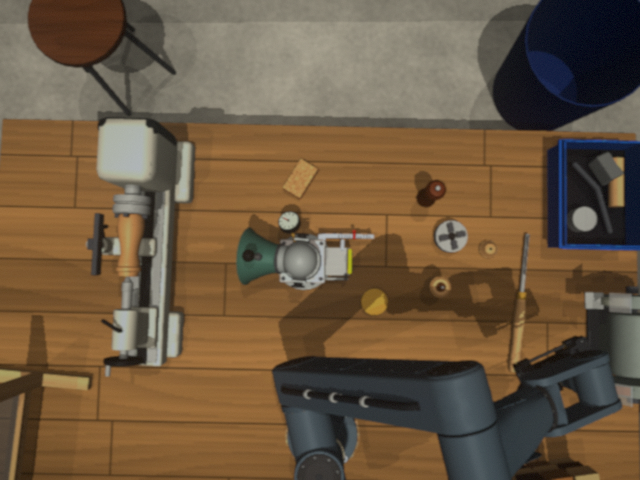

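View pics/wrist0.png

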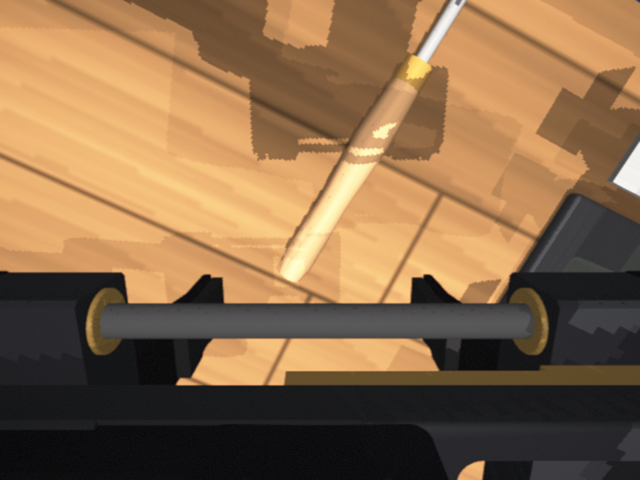

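The top view has world +x up and +y left: the lathe is at left with the blank near (130,245), the ball near (300,258), the knob near (248,256) and the yellow grip near (350,262). I'll zoom in for precise pixels.

Run:
```python
import cv2,pickle
d=pickle.load(open("c0.pkl","rb"))
def crop(n,x0,y0,w,h,s,o):
    im=cv2.resize(d[n]["img"][y0:y0+h,x0:x0+w],None,fx=s,fy=s,interpolation=cv2.INTER_CUBIC)
    for i in range(0,w,20): cv2.putText(im,str(x0+i),(i*s,8),0,.35,(0,0,255),1); cv2.line(im,(i*s,8),(i*s,14),(0,0,255),1)
    for i in range(20,h,20): cv2.putText(im,str(y0+i),(0,i*s+4),0,.35,(0,0,255),1)
    cv2.imwrite(f"pics/{o}.png",im)
crop("top",230,200,155,110,5,"t1")
crop("top",80,110,125,120*2-60,3,"t2")
crop("scene",290,170,125,120,5,"s1")
crop("scene",380,90,180,150,4,"s2")
```

```text
(no output)
```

View pics/t1.png

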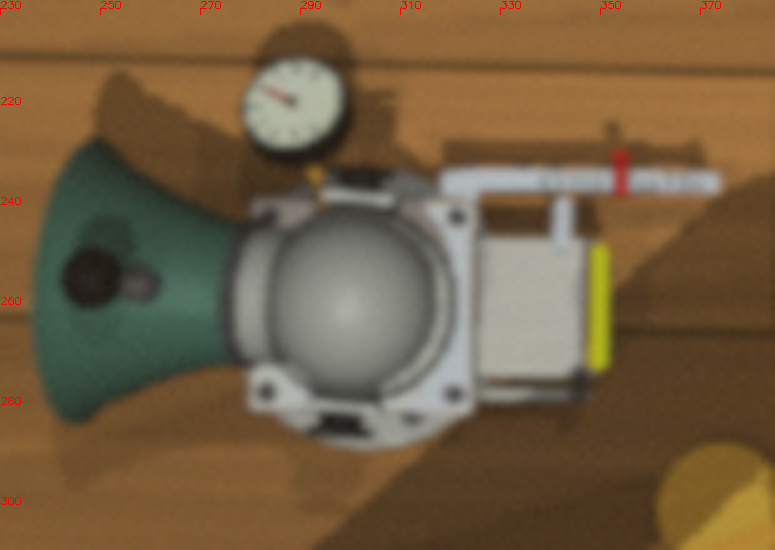

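View pics/s1.png

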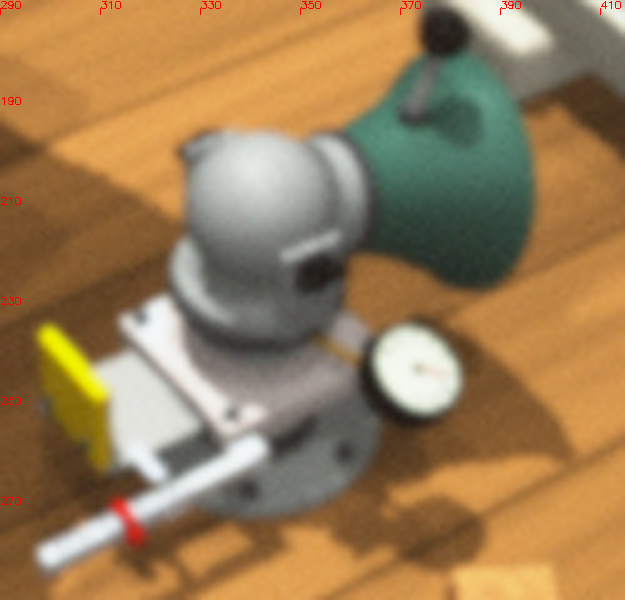

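View pics/t2.png

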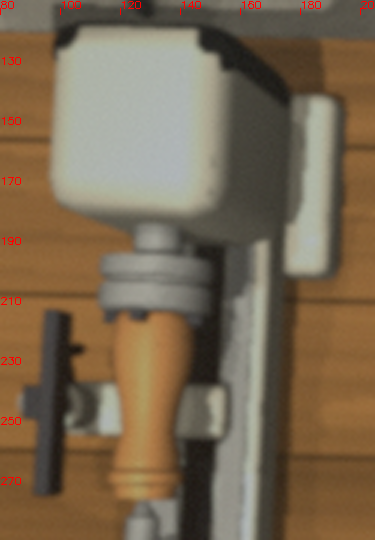

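View pics/s2.png

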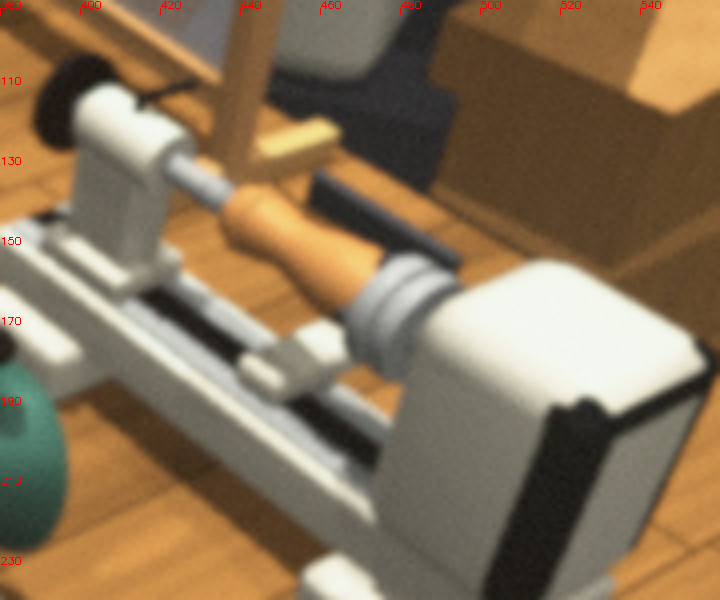

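```bash
cat > h.py <<'E'
import cv2,pickle,numpy as np
def cam(c): 
    R=cv2.Rodrigues(np.array(c["rvec"]))[0];t=np.array(c["tvec"]).ravel();return R,t,np.array(c["mtx"])
def proj(c,P):
    R,t,K=cam(c);q=(R@np.atleast_2d(P).T).T+t;q=q@K.T;return q[:,:2]/q[:,2:]
def atz(c,uv,z):
    R,t,K=cam(c);C=-R.T@t;d=R.T@np.linalg.inv(K)@np.array([uv[0],uv[1],1.]);return C+d*(z-C[2])/d[2]
def tri(c1,p1,c2,p2):
    A=[];b=[]
    for c,p in((c1,p1),(c2,p2)):
        R,t,K=cam(c);C=-R.T@t;d=R.T@np.linalg.inv(K)@np.array([p[0],p[1],1.]);d/=np.linalg.norm(d);M=np.eye(3)-np.outer(d,d);A.append(M);b.append(M@C)
    x=np.linalg.lstsq(np.vstack(A),np.hstack(b),rcond=None)[0];return x
E
cat > fit.py <<'E'
from h import *
from scipy.optimize import least_squares
d=pickle.load(open("c0.pkl","rb"));T=d["top"];S=d["scene"]
print("blank top",atz(T,(130,245),.25)," ends",atz(T,(127.8,276),.25),atz(T,(132,213),.25))
print("blank scene tail",atz(S,(439,142.5),.25),"chuck",atz(S,(470,163.5),.25))
print("knob tri",tri(T,(248,255.2),S,(378.6,175.6)))
print("marker tri",tri(T,(353.8,234.2),S,(315.2,273.6)))
def Rz(a): c,s=np.cos(a),np.sin(a);return np.array([[c,-s,0],[s,c,0],[0,0,1]])
def Rx(a): c,s=np.cos(a),np.sin(a);return np.array([[1,0,0],[0,c,-s],[0,s,c]])
def model(p):
    x,y,a,sw,ti,mk=p;o=np.array([x,y,0]);R=Rz(a)
    L=lambda *q:o+R@(np.array(q)/1000)
    H=Rz(a+sw)@Rx(ti)
    kn=o+[0,0,.19]+H@np.array([0,.105,.110])
    obs=[]
    g=-65-70-0 # grip midplane shut
    g=GY
    return {"kn":kn,"cor":[L(62,-65,84),L(-62,-65,84),L(-62,65,84),L(62,65,84)],
     "grip":[L(35,g,136),L(-35,g,136)],"ptr":L(0,g+20,76),"mk":L(74,mk,78),"ball":o+[0,0,.19],"rot":H}
GY=-135
def res(p,full=False):
    m=model(p);r=[]
    def add(c,P,uv,w=1): r.append((proj(c,P)[0]-np.array(uv))*w)
    add(T,m["kn"],(248,255.2));add(S,m["kn"],(378.6,175.6))
    for P,uv in zip(m["cor"],[(325,239.6),(324.4,282.2),(279,281.8),(279.6,239.6)]): add(T,P,uv)
    add(T,sum(m["grip"])/2,(349.5,261.2));
    add(S,m["grip"][1],(298.6,235.4),.5);add(S,m["grip"][0],(310.8,249.4),.5)
    add(T,m["mk"],(353.8,234.2));add(S,m["mk"],(315.2,273.6))
    add(T,m["ball"],(298.6,260.6),.3);add(S,m["ball"],(342,211.6),.3)
    return np.hstack(r)
if __name__=="__main__":
    b=None
    s=least_squares(res,[.42,.05,0.,0,-.3,-170],loss="soft_l1",x_scale=[.01,.01,.01,.01,.01,1]);print(s.x,s.cost);print(res(s.x).reshape(-1,2).round(1).tolist())
    m=model(s.x);print({k:np.round(v,4).tolist() for k,v in m.items()})
    # pointer
    o=np.array([s.x[0],s.x[1],0])
    for c,uv in((T,(342.4,239)),(S,(321.6,264.6)),(S,(315.2,273.6)),(T,(353.8,234.2))):
        z=.076; print("ptr/mk local mm",(Rz(s.x[2]).T@(atz(c,uv,z)-o)*1000).round(1))
    np.save("fit.npy",s.x)
E
python3 fit.py
```

```text
blank top [0.54041968 0.50166896 0.25      ]  ends [0.46059713 0.50372268 0.25      ] [0.62338008 0.50023401 0.25      ]
blank scene tail [0.4582336  0.50447909 0.25      ] chuck [0.601268   0.50106391 0.25      ]
knob tri [0.52046434 0.19260868 0.27954106]
marker tri [ 0.59292136 -0.08057676  0.07741845]
[ 5.12864841e-01  6.73949582e-02  2.24226080e-02 -8.01422076e-02
 -2.01097710e-01 -1.49517712e+02] 2.129085450422518
[[0.2, 0.1], [-0.5, 0.7], [-0.6, -0.5], [-0.0, 0.0], [0.1, 0.5], [-0.3, -0.5], [-0.3, -0.9], [-0.1, 0.2], [0.2, 0.1], [-0.1, 0.9], [-0.5, -0.7], [0.3, -0.2], [-0.1, 0.1]]
{'kn': [0.5201, 0.192, 0.2768], 'cor': [[0.5763, 0.0038, 0.084], [0.4523, 0.001, 0.084], [0.4494, 0.131, 0.084], [0.5734, 0.1338, 0.084]], 'grip': [[0.5509, -0.0668, 0.136], [0.4809, -0.0684, 0.136]], 'ptr': [0.5154, -0.0476, 0.076], 'mk': [0.5902, -0.0804, 0.078], 'ball': [0.5129, 0.0674, 0.19], 'rot': [[0.9983, 0.0565, 0.0115], [-0.0577, 0.9782, 0.1994], [0.0, -0.1997, 0.9798]]}
ptr/mk local mm [  62.7 -116.9   76. ]
ptr/mk local mm [  57.2 -113.1   76. ]
ptr/mk local mm [  75.8 -148.9   76. ]
ptr/mk local mm [  76.7 -150.    76. ]
```

```bash
cat > cmd.py <<'E'
# usage: tracks commanded pose; show() gives tool-frame shift/turn for a world target
import numpy as np,json,os
from scipy.spatial.transform import Rotation as Ro
F="cmd.json"
def down(ang): # tool x down, y at ang deg
    a=np.radians(ang);x=np.array([0,0,-1.]);y=np.array([np.cos(a),np.sin(a),0]);return np.c_[x,y,np.cross(x,y)]
def load():
    d=json.load(open(F));return np.array(d["p"]),np.array(d["R"])
def save(p,R): json.dump({"p":list(map(float,p)),"R":np.asarray(R).tolist()},open(F,"w"))
def applied(shift,turn):
    p,R=load();save(p+R@(np.array(shift)/1000),R@Ro.from_rotvec(turn,degrees=True).as_matrix())
def show(P,Rt=None):
    p,R=load();Rt=R if Rt is None else Rt
    print((R.T@(np.array(P)-p)*1000).round(1).tolist(),Ro.from_matrix(R.T@Rt).as_rotvec(degrees=True).round(2).tolist())
E
python3 - <<'E'
from cmd import *
E
mv=1; mv cmd.py cmdp.py 2>/dev/null; mv 2>/dev/null
python3 - <<'E'
from cmdp import *
a=-74.857+10.227
save([.268,-.565,.223],down(a))
show([.30,-.46,.42]); show([.42,-.11,.42],down(-30));show([.5203,.1920,.38],down(0))
E
```

```text
[-197.0, -81.2, -73.9] [0.0, 0.0, 0.0]
[-197.0, -346.0, -332.3] [-34.63, 0.0, 0.0]
[-157.0, -575.9, -552.3] [-64.63, 0.0, 0.0]
```

play_rows --motion '[[[-50, -10, -10], [0, 0, 0], 1], [[-100, -30, -30], [0, 0, 0], 1], [[-140, -50, -50], [-5, 0, 0], 1], [[-170, -80, -80], [-10, 0, 0], 1], [[-190, -112, -110], [-15, 0, 0], 1], [[-197, -146, -144], [-20, 0, 0], 1], [[-197, -180, -178], [-25, 0, 0], 1], [[-197, -214, -212], [-30, 0, 0], 1]]'

```text
time_s: 0.95
position: [0.3672, -0.2806, 0.42]
tcp_rot: [[0.001, 0.824, -0.566], [-0.001, -0.566, -0.824], [-1.0, 0.001, 0.0]]
force: [0.6, -0.1, 0.5]
opening: 1.001
```

Run:
```python
from cmdp import *
applied([-197,-214,-212],[-30,0,0])
from rig import bot
s=bot.read_state();print(s["position"],s["joint_positions"].round(1)); p,R=load();print(p,R.round(3))
show([.5203,.1920,.38],down(0));show([.5203,.1920,.30],down(0));show([.5203,.1920,.26],down(0))
```

```text
[ 0.36722609 -0.28062786  0.4200045 ] [-51.3   6.1  86.7   0.   87.1 -16.8]
[ 0.36786378 -0.28080425  0.42      ] [[ 0.     0.823 -0.568]
 [ 0.    -0.568 -0.823]
 [-1.     0.     0.   ]]
[40.0, -143.3, -475.7] [-34.63, 0.0, 0.0]
[120.0, -143.3, -475.7] [-34.63, 0.0, 0.0]
[160.0, -143.3, -475.7] [-34.63, 0.0, 0.0]
```

play_rows --motion '[[[0, -14, -47], [-4, 0, 0], 1], [[0, -28, -94], [-8, 0, 0], 1], [[0, -42, -141], [-12, 0, 0], 1], [[0, -56, -188], [-16, 0, 0], 1], [[0, -70, -235], [-20, 0, 0], 1], [[0, -84, -282], [-24, 0, 0], 1], [[0, -98, -329], [-28, 0, 0], 1], [[0, -112, -376], [-32, 0, 0], 1]]'

```text
time_s: 1.75
position: [0.4884, 0.0927, 0.4195]
tcp_rot: [[-0.0, 0.999, -0.043], [-0.0, -0.043, -0.999], [-1.0, -0.0, 0.0]]
force: [2.0, -1.1, -0.3]
opening: 1.001
```

Run:
```python
from cmdp import *
applied([0,-112,-376],[-32,0,0])
from rig import bot
s=bot.read_state();print(s["position"],s["joint_positions"].round(1)); p,R=load();print(p)
show([.5203,.1920,.38],down(0));show([.5203,.1920,.30],down(0));show([.5203,.1920,.26],down(0))
```

```text
[0.48844994 0.09267897 0.41945872] [-2.1  9.6 82.7 -0.  87.8  0.3]
[0.48937709 0.09222995 0.42      ]
[40.0, 26.3, -101.1] [-2.63, 0.0, 0.0]
[120.0, 26.3, -101.1] [-2.63, 0.0, 0.0]
[160.0, 26.3, -101.1] [-2.63, 0.0, 0.0]
```

play_rows --motion '[[[10, 10, -40], [-1, 0, 0], 1], [[30, 20, -80], [-2, 0, 0], 1], [[60, 26, -101], [-2.6, 0, 0], 1], [[90, 26, -101], [-2.6, 0, 0], 1], [[90, 26, -101], [-2.6, 0, 0], 1]]'

```text
time_s: 2.25
position: [0.5158, 0.1906, 0.3248]
tcp_rot: [[-0.011, 1.0, 0.001], [-0.002, 0.001, -1.0], [-1.0, -0.011, 0.002]]
force: [-0.3, -0.1, 0.1]
opening: 1.002
```

Run:
```python
from cmdp import *
applied([90,26,-101],[-2.6,0,0])
from rig import bot
import cv2
s=bot.read_state();print(s["position"],s["joint_positions"].round(1)); p,R=load();print(p)
c=bot.capture("scene");cv2.imwrite("pics/s3.png",cv2.resize(c["img"][60:300,220:540],None,fx=2.5,fy=2.5))
cv2.imwrite("pics/w3.png",bot.capture("wrist")["img"])
show([.5203,.1920,.26],down(0))
```

```text
[0.51583252 0.19056546 0.3248245 ] [ 8.6 18.6 84.8 -0.  77.3  8.6]
[0.5199842  0.19193053 0.33      ]
[70.0, 0.3, -0.1] [-0.03, 0.0, 0.0]
```

View pics/s3.png

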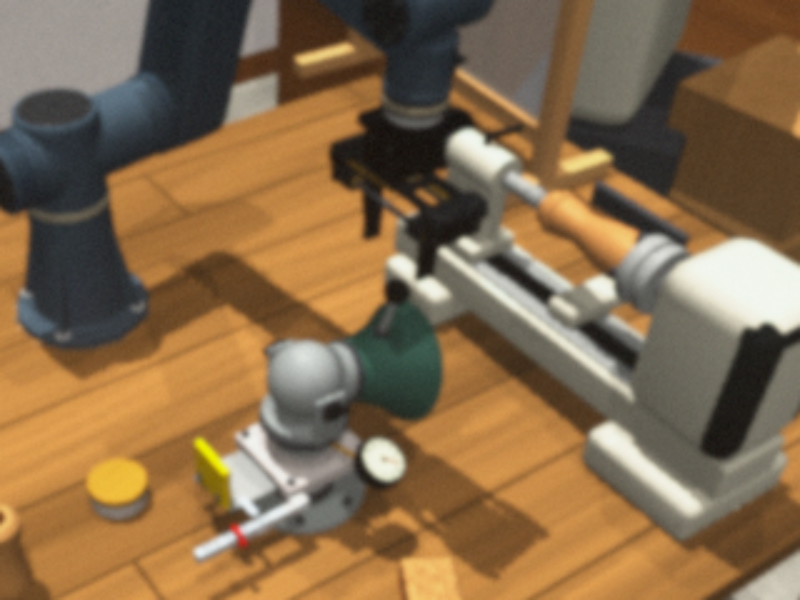

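View pics/w3.png

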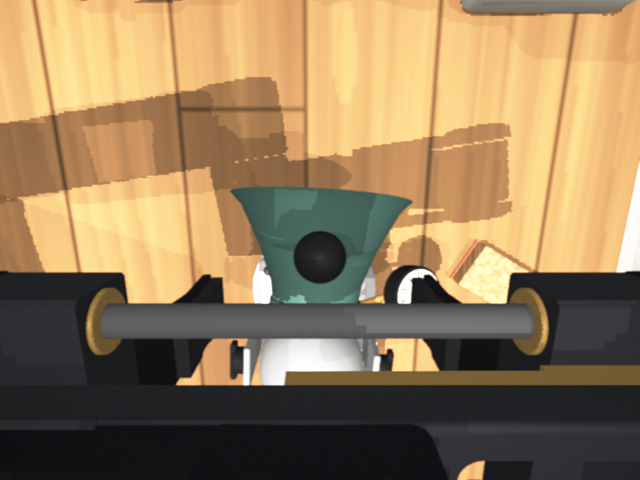

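The wrist view puts the knob at (320,257), midway between the open fingers. The hood mouth edge is at about row 190. I'll check the knob position against this view.

Run:
```python
from h import *
from rig import bot
c=bot.capture("wrist")
print(proj(c,[[.5203,.192,.2775],[.5203,.197,.2775]]), atz(c,(320,257),.2775), bot.read_state()["position"])
```

```text
[[318.85260493 259.32434636]
 [318.86338946 251.30188633]] [0.52098559 0.19345456 0.2775    ] [0.5197753  0.190025   0.33075592]
```

play_rows --motion '[[[25, 0, 0], [0, 0, 0], 1], [[50, 0, 0], [0, 0, 0], 1], [[69, 0, 0], [0, 0, 0], 1], [[69, 0, 0], [0, 0, 0], 1], [[69, 0, 0], [0, 0, 0], 0.3], [[69, 0, 0], [0, 0, 0], 0.3], [[69, 0, 0], [0, 0, 0], 0.2], [[69, 0, 0], [0, 0, 0], 0.2]]'

```text
time_s: 3.2
position: [0.5197, 0.1904, 0.2617]
tcp_rot: [[0.002, 1.0, -0.001], [0.0, -0.001, -1.0], [-1.0, 0.002, -0.0]]
force: [0.8, 0.3, 0.1]
opening: 0.724
```

play_rows --motion '[[[0, 0, -2], [0, 0, 0], 0], [[0, 0, -2], [0, 0, 0], 0], [[0, 0, -2], [0, 0, 0], 0], [[0, 0, -2], [0, 0, 0], 0], [[0, 0, -2], [0, 0, 0], 0], [[0, 0, -2], [0, 0, 0], 0]]'

```text
time_s: 3.8
position: [0.5189, 0.1923, 0.2605]
tcp_rot: [[-0.0, 1.0, -0.0], [0.0, -0.0, -1.0], [-1.0, -0.0, -0.0]]
force: [-1.0, 0.2, 0.2]
opening: 0.35
```

Run:
```python
from cmdp import *
applied([69,0,0],[0,0,0]);applied([0,0,-2],[0,0,0])
from rig import bot
s=bot.read_state();print(s["position"],s["opening"],s["force"]); p,R=load();print(p)
# arc: knob angles
B=np.array([.5129,.0674,.19])
for t in np.linspace(-.201,.137,7):
    y=.105*np.cos(t)-.11*np.sin(t);z=.105*np.sin(t)+.11*np.cos(t);psi=-.0632
    print(round(t,3),B+[-y*np.sin(psi),y*np.cos(psi),z])
```

```text
[0.51888598 0.19233046 0.26049774] 0.34984156167014613 [-0.97072954  0.17470605  0.21235726]
[0.51998524 0.19393053 0.261     ]
-0.201 [0.52078511 0.19199825 0.27682224]
-0.145 [0.52046386 0.18692196 0.28371387]
-0.088 [0.52011861 0.18146647 0.29030818]
-0.032 [0.51975047 0.1756491  0.29658426]
0.024 [0.51936058 0.16948829 0.30252218]
0.081 [0.5189502  0.1630036  0.30810312]
0.137 [0.51852063 0.15621559 0.31330936]
```

play_rows --motion '[[[-3.5, 0, 2.5], [0, 0, 0], 0], [[-7, 0, 5], [0, 0, 0], 0], [[-10, -0.5, 7.8], [0, 0, 0], 0], [[-13.5, -0.7, 10.5], [0, 0, 0], 0], [[-16.7, -1, 13.4], [0, 0, 0], 0], [[-19.8, -1, 16.4], [0, 0, 0], 0], [[-22.8, -1.2, 19.4], [0, 0, 0], 0], [[-25.7, -1.4, 22.5], [0, 0, 0], 0]]'

```text
time_s: 4.6
position: [0.5176, 0.1697, 0.2866]
tcp_rot: [[0.0, 1.0, -0.001], [0.001, -0.001, -1.0], [-1.0, 0.0, -0.001]]
force: [0.1, 4.0, -2.9]
opening: 0.352
```

play_rows --motion '[[[-2.8, -0.2, 3.2], [0, 0, 0], 0], [[-5.6, -0.4, 6.5], [0, 0, 0], 0], [[-8.2, -0.7, 10], [0, 0, 0], 0], [[-10.8, -0.9, 13.3], [0, 0, 0], 0], [[-10.8, -0.9, 13.3], [0, 0, 0], 0], [[-10.8, -0.9, 13.3], [0, 0, 0], 0]]'

```text
time_s: 5.2
position: [0.5169, 0.1559, 0.2978]
tcp_rot: [[0.001, 1.0, -0.001], [-0.001, -0.001, -1.0], [-1.0, 0.001, 0.001]]
force: [-2.5, 2.2, 3.2]
opening: 0.354
```

Run:
```python
from cmdp import *
applied([-25.7,-1.4,22.5],[0,0,0]);applied([-10.8,-.9,13.3],[0,0,0])
from rig import bot
import cv2,pickle
s=bot.read_state();print(s["position"],s["opening"],s["force"]); p,R=load();print(p)
d={}
for n in ["scene","top","wrist"]: d[n]=bot.capture(n)
pickle.dump(d,open("c1.pkl","wb"))
c=d["scene"]["img"][150:280,290:450];cv2.imwrite("pics/s4.png",cv2.resize(c,None,fx=5,fy=4.6))
c=d["top"]["img"][200:310,220:380];cv2.imwrite("pics/t4.png",cv2.resize(c,None,fx=5,fy=5))
```

```text
[0.51686585 0.15588664 0.29780299] 0.3536566199649631 [-2.47889636  2.21565789  3.17309187]
[0.5176665  0.15813174 0.2975    ]
```

View pics/s4.png

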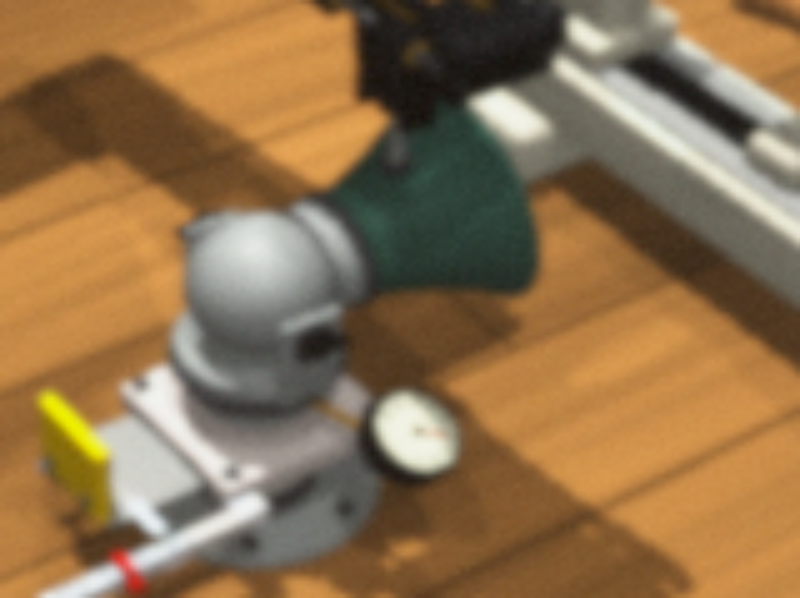

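View pics/t4.png

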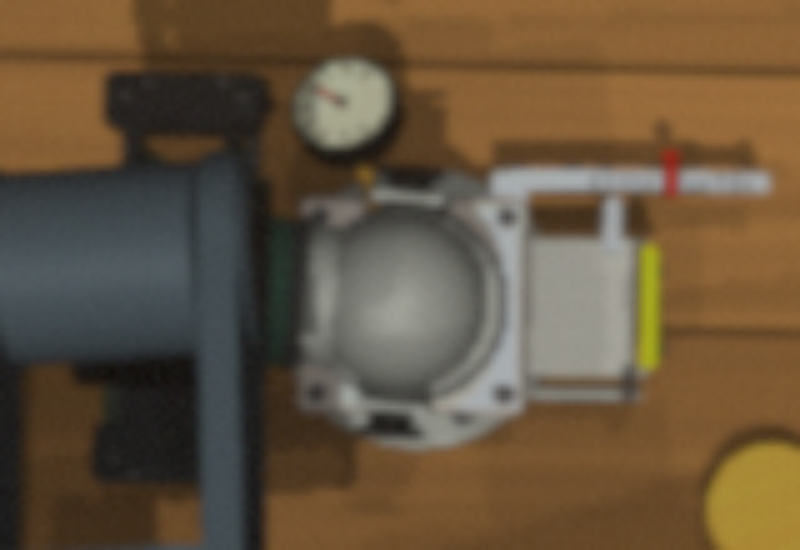

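play_rows --motion '[[[0, 0, 0], [0, 0, 0], 0.7], [[0, 0, 0], [0, 0, 0], 0.7], [[0, 0, 0], [0, 0, 0], 0.7], [[0, 0, 0], [0, 0, 0], 0.7], [[0, 0, 0], [0, 0, 0], 0.7], [[-15, 0, 0], [0, 0, 0], 0.7], [[-40, 0, 0], [0, 0, 0], 0.7], [[-80, 0, 0], [0, 0, 0], 0.7]]'

```text
time_s: 6.15
position: [0.5153, 0.1562, 0.3754]
tcp_rot: [[-0.006, 1.0, -0.001], [-0.001, -0.001, -1.0], [-1.0, -0.006, 0.001]]
force: [1.5, 0.3, 1.0]
opening: 0.695
```

Run:
```python
from cmdp import *
applied([-80,0,0],[0,0,0])
from rig import bot
import cv2,pickle
s=bot.read_state();print(s["position"],s["opening"],s["force"],s["joint_positions"].round(1)); p,R=load();print(p)
show([.4,-.02,.40],down(0))
```

```text
[0.5152807  0.15618694 0.3754102 ] 0.6954221783262559 [1.52563602 0.34604493 1.02530433] [ 5.  15.2 81.8 -0.  83.4  5. ]
[0.5176665  0.15813174 0.3775    ]
[-22.5, -117.6, 178.2] [-0.03, 0.0, 0.0]
```

play_rows --motion '[[[-20, -5, 30], [0, 0, 0], 0], [[-20, -10, 75], [0, 0, 0], 0], [[-20, -10, 120], [0, 0, 0], 0], [[-20, -10, 165], [0, 0, 0], 0], [[-20, -10, 210], [0, 0, 0], 0], [[-20, -10, 255], [0, 0, 0], 0], [[-20, -10, 300], [0, 0, 0], 0], [[-20, -10, 345], [0, 0, 0], 0]]'

```text
time_s: 6.95
position: [0.5063, -0.1904, 0.397]
tcp_rot: [[0.0, 1.0, -0.001], [-0.0, -0.001, -1.0], [-1.0, 0.0, 0.0]]
force: [0.3, -0.5, -0.2]
opening: 0.067
```

Run:
```python
from cmdp import *
applied([-20,-10,345],[0,0,0])
from rig import bot
import cv2,pickle
s=bot.read_state();print(s["position"],s["opening"],s["force"],s["joint_positions"].round(1)); p,R=load();print(p)
d={}
for n in ["scene","top"]: d[n]=bot.capture(n)
pickle.dump(d,open("c2.pkl","wb"))
def crop(n,x0,y0,w,h,s,o):
    im=cv2.resize(d[n]["img"][y0:y0+h,x0:x0+w],None,fx=s,fy=s,interpolation=cv2.INTER_CUBIC)
    for i in range(0,w,20): cv2.putText(im,str(x0+i),(i*s,8),0,.35,(0,0,255),1); cv2.line(im,(i*s,8),(i*s,14),(0,0,255),1)
    for i in range(20,h,20): cv2.putText(im,str(y0+i),(0,i*s+4),0,.35,(0,0,255),1)
    cv2.imwrite(f"pics/{o}.png",im)
crop("top",230,200,155,110,5,"t5")
crop("scene",290,150,125,120,5,"s5")
```

```text
[ 0.50626701 -0.19043305  0.39703359] 0.06692093611162027 [ 0.26518424 -0.53854631 -0.18323921] [-32.5  14.4  79.6  -0.   86.  -32.4]
[ 0.50748586 -0.18686298  0.3975    ]
```

View pics/t5.png

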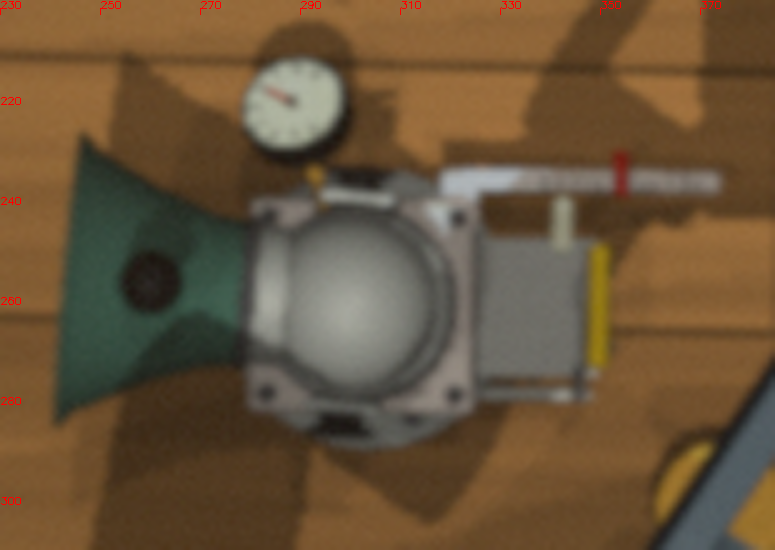

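View pics/s5.png

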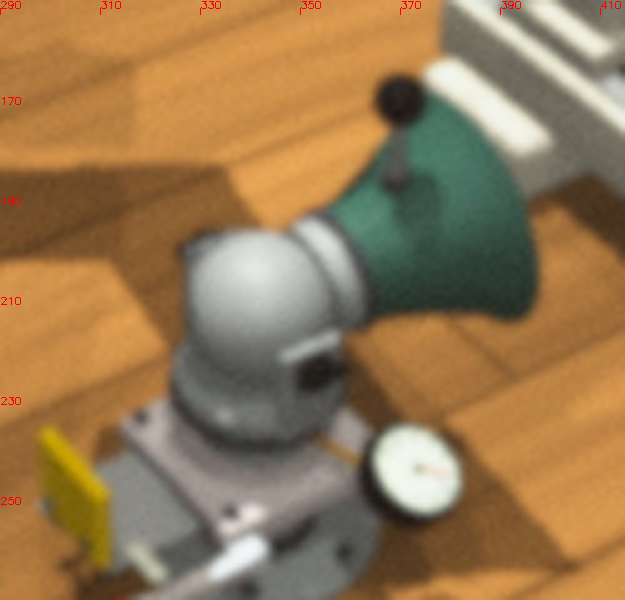

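Run:
```python
from fit import *
d=pickle.load(open("c2.pkl","rb"));T=d["top"];S=d["scene"];x=np.load("fit.npy")
B=np.array([x[0],x[1],.19]);M=np.array([.540,.502,.25])
k=tri(T,(260,255.8),S,(369.6,169.6));print(k)
def knob(q):return B+Rz(q[0])@Rx(q[1])@np.array([0,.105,.11])
def rim(q,s):return B+Rz(q[0])@Rx(q[1])@np.array([s*.08,.15,0])
f=lambda q:np.r_[proj(T,knob(q))[0]-(260,255.8),proj(S,knob(q))[0]-(369.6,169.6),.5*(proj(T,rim(q,1))[0]-(246.2,226.2)),.5*(proj(T,rim(q,-1))[0]-(241.6,284.6))]
s=least_squares(f,[0,.1]);print(s.x,s.fun.round(1))
print("blank in hood",(Rz(s.x[0])@Rx(s.x[1])).T@(M-B))
f2=lambda q:f(q)[4:];s=least_squares(f2,[0,.1]);print(s.x,s.fun.round(1));print((Rz(s.x[0])@Rx(s.x[1])).T@(M-B))
f2=lambda q:f(q)[:4];s=least_squares(f2,[0,.1]);print(s.x,s.fun.round(1));print((Rz(s.x[0])@Rx(s.x[1])).T@(M-B))
```

```text
blank top [0.54041968 0.50166896 0.25      ]  ends [0.46059713 0.50372268 0.25      ] [0.62338008 0.50023401 0.25      ]
blank scene tail [0.4582336  0.50447909 0.25      ] chuck [0.601268   0.50106391 0.25      ]
knob tri [0.52046434 0.19260868 0.27954106]
marker tri [ 0.59292136 -0.08057676  0.07741845]
[0.51865097 0.15742051 0.31454922]
[-0.05728222  0.1254043 ] [-0.1  0.2 -0.2  0.5 -0.2 -0.4 -0.6  0.4]
blank in hood [0.00220913 0.4395308  0.00506508]
[-0.05722695 -0.01591489] [ 0.2 -0.1 -0.1  0.3]
[0.00223319 0.4344356  0.06692218]
[-0.05937111  0.12653614] [-0.   0.1 -0.2  0.5]
[0.00129952 0.43953989 0.00456713]
```

Both checks agree: the blank's middle lies 2 mm sideways and 5 mm up from the hood's axis, well within 25 mm, and the hood has been released. Next, the gate. With the jaws across the plate, the wide gripper body would foul the ball. So I'll lower the shut fingers behind the yellow grip and pull it against the spring.

Run:
```python
from cmdp import *
D=down(1.28)
show([.5152,-.0356,.36],D);show([.5152,-.0356,.20],D);show([.5152,-.0356,.093],D)
```

```text
[37.5, 7.6, -151.3] [-1.31, 0.0, 0.0]
[197.5, 7.6, -151.3] [-1.31, 0.0, 0.0]
[304.5, 7.6, -151.3] [-1.31, 0.0, 0.0]
```

play_rows --motion '[[[10, 2, -40], [-0.3, 0, 0], 0], [[20, 4, -80], [-0.6, 0, 0], 0], [[30, 6, -120], [-1, 0, 0], 0], [[50, 7.6, -151.3], [-1.3, 0, 0], 0], [[90, 7.6, -151.3], [-1.3, 0, 0], 0], [[130, 7.6, -151.3], [-1.3, 0, 0], 0], [[130, 7.6, -151.3], [-1.3, 0, 0], 0], [[130, 7.6, -151.3], [-1.3, 0, 0], 0]]'

```text
time_s: 7.85
position: [0.5143, -0.0368, 0.2673]
tcp_rot: [[-0.001, 1.0, 0.023], [0.0, 0.023, -1.0], [-1.0, -0.001, -0.0]]
force: [-0.1, -0.1, 0.3]
opening: 0.004
```

Run:
```python
from cmdp import *
applied([130,7.6,-151.3],[-1.3,0,0])
from rig import bot
import cv2,pickle
s=bot.read_state();print(s["position"],s["opening"],s["force"],s["joint_positions"].round(1)); p,R=load();print(p)
d={}
for n in ["scene","top","wrist"]: d[n]=bot.capture(n)
cv2.imwrite("pics/s6.png",cv2.resize(d["scene"]["img"][120:300,260:440],None,fx=3.3,fy=3.3))
cv2.imwrite("pics/w6.png",d["wrist"]["img"])
show([.5152,-.0356,.093],down(1.28))
```

```text
[ 0.51431492 -0.0368228   0.2673056 ] 0.003655316067603965 [-0.08061204 -0.1126072   0.29294097] [-16.5  18.7  94.4   0.   67.  -17.8]
[ 0.51516508 -0.03556698  0.2675    ]
[174.5, 0.0, 0.0] [-0.01, 0.0, 0.0]
```

View pics/s6.png

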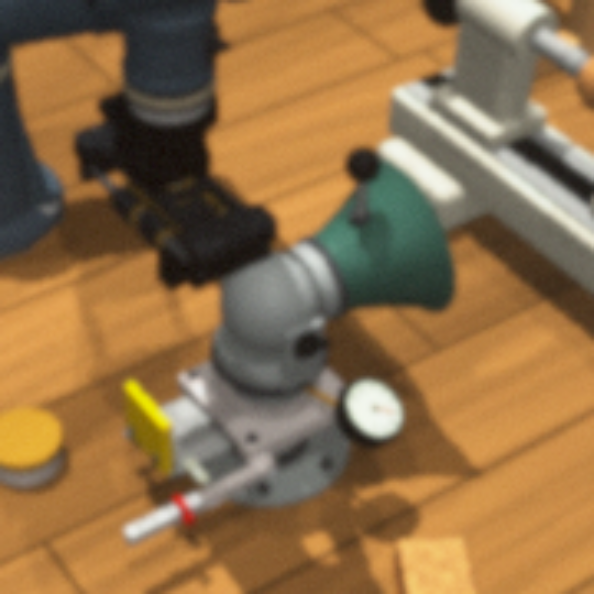

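View pics/w6.png

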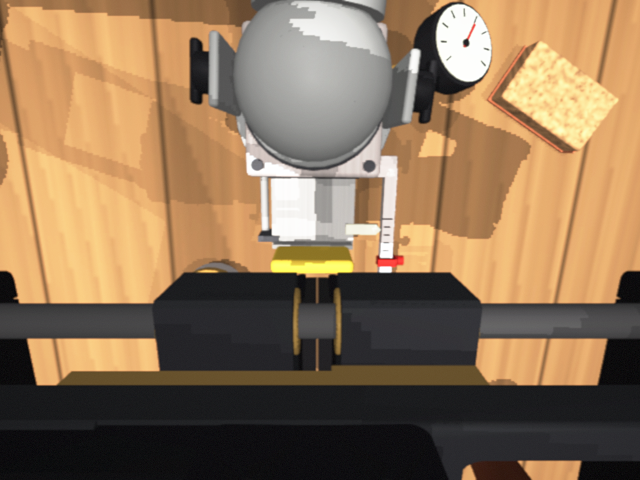

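play_rows --motion '[[[35, 0, 0], [0, 0, 0], 0], [[70, 0, 0], [0, 0, 0], 0], [[100, 0, 0], [0, 0, 0], 0], [[125, 0, 0], [0, 0, 0], 0], [[145, 0, 0], [0, 0, 0], 0], [[145, 0, 0], [0, 0, 0], 0]]'

```text
time_s: 8.6
position: [0.514, -0.0374, 0.1213]
tcp_rot: [[-0.002, 1.0, 0.021], [0.001, 0.021, -1.0], [-1.0, -0.002, -0.001]]
force: [0.2, 0.9, 0.6]
opening: 0.007
```

Run:
```python
from cmdp import *
applied([145,0,0],[0,0,0])
from rig import bot
import cv2,pickle
s=bot.read_state();print(s["position"],s["force"]); p,R=load();print(p)
d={}
for n in ["scene","top","wrist"]: d[n]=bot.capture(n)
cv2.imwrite("pics/s7.png",cv2.resize(d["scene"]["img"][150:300,260:410],None,fx=4,fy=4))
cv2.imwrite("pics/w7.png",d["wrist"]["img"])
```

```text
[ 0.51399666 -0.03743983  0.12129519] [0.22612265 0.90690342 0.62588743]
[ 0.51516508 -0.03556698  0.1225    ]
```

View pics/s7.png

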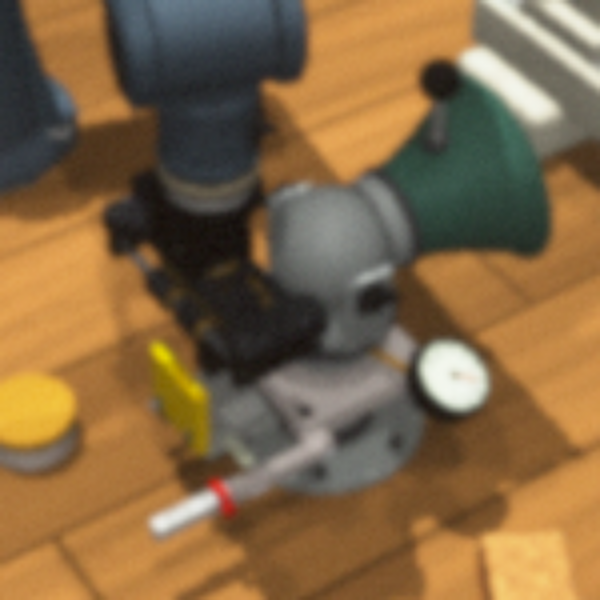

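View pics/w7.png

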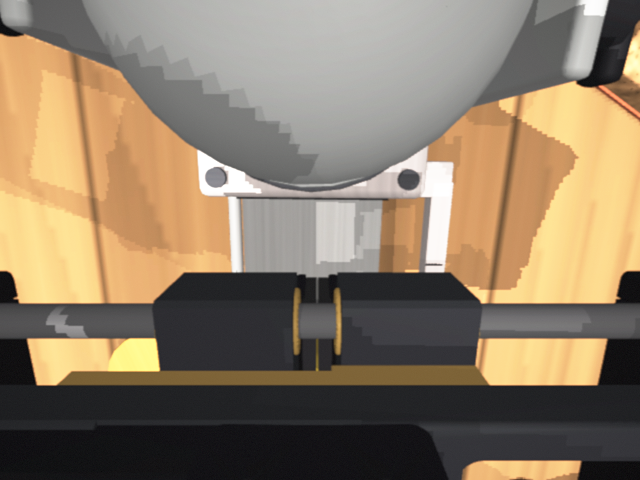

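The fingers are behind the plate with no contact force. I'll descend the last 29 mm.

play_rows --motion '[[[10, 0, 0], [0, 0, 0], 0], [[20, 0, 0], [0, 0, 0], 0], [[28, 0, 0], [0, 0, 0], 0], [[28, 0, 0], [0, 0, 0], 0], [[28, 0, 5], [0, 0, 0], 0], [[28, 0, 10], [0, 0, 0], 0], [[28, 0, 10], [0, 0, 0], 0]]'

```text
time_s: 9.45
position: [0.515, -0.0482, 0.0943]
tcp_rot: [[0.001, 1.0, 0.021], [-0.0, 0.021, -1.0], [-1.0, 0.001, 0.001]]
force: [1.0, -0.3, 0.2]
opening: 0.002
```

Run:
```python
from cmdp import *
applied([28,0,10],[0,0,0])
from rig import bot
s=bot.read_state();print(s["position"],s["force"]); p,R=load();print(p)
```

```text
[ 0.51503339 -0.04815387  0.09432265] [ 1.03754711 -0.26800344  0.1671189 ]
[ 0.51538672 -0.04556452  0.0945    ]
```

play_rows --motion '[[[0, 0, 4], [0, 0, 0], 0], [[0, 0, 8], [0, 0, 0], 0], [[0, 0, 12], [0, 0, 0], 0], [[0, 0, 16], [0, 0, 0], 0], [[0, 0, 20], [0, 0, 0], 0], [[0, 0, 24], [0, 0, 0], 0], [[0, 0, 24], [0, 0, 0], 0], [[0, 0, 24], [0, 0, 0], 0]]'

```text
time_s: 10.25
position: [0.5148, -0.0698, 0.0943]
tcp_rot: [[-0.0, 1.0, 0.021], [0.003, 0.021, -1.0], [-1.0, -0.0, -0.003]]
force: [0.4, 6.4, 1.2]
opening: 0.004
```

Run:
```python
from cmdp import *
applied([0,0,24],[0,0,0])
from rig import bot
import cv2,pickle
s=bot.read_state();print(s["position"],s["force"]); p,R=load();print(p)
d={}
for n in ["scene","top","wrist"]: d[n]=bot.capture(n)
pickle.dump(d,open("c3.pkl","wb"))
def crop(n,x0,y0,w,h,s,o):
    im=cv2.resize(d[n]["img"][y0:y0+h,x0:x0+w],None,fx=s,fy=s,interpolation=cv2.INTER_CUBIC)
    for i in range(0,w,10): cv2.putText(im,str(x0+i),(i*s,8),0,.35,(0,0,255),1); cv2.line(im,(i*s,8),(i*s,14),(0,0,255),1)
    for i in range(10,h,10): cv2.putText(im,str(y0+i),(0,i*s+4),0,.35,(0,0,255),1)
    cv2.imwrite(f"pics/{o}.png",im)
crop("top",290,210,100,75,8,"t8")
crop("scene",270,210,100,75,8,"s8")
cv2.imwrite("pics/w8.png",d["wrist"]["img"])
```

```text
[ 0.51480528 -0.06975345  0.09426668] [0.42126149 6.42827822 1.21099042]
[ 0.51591865 -0.06955863  0.0945    ]
```

View pics/t8.png

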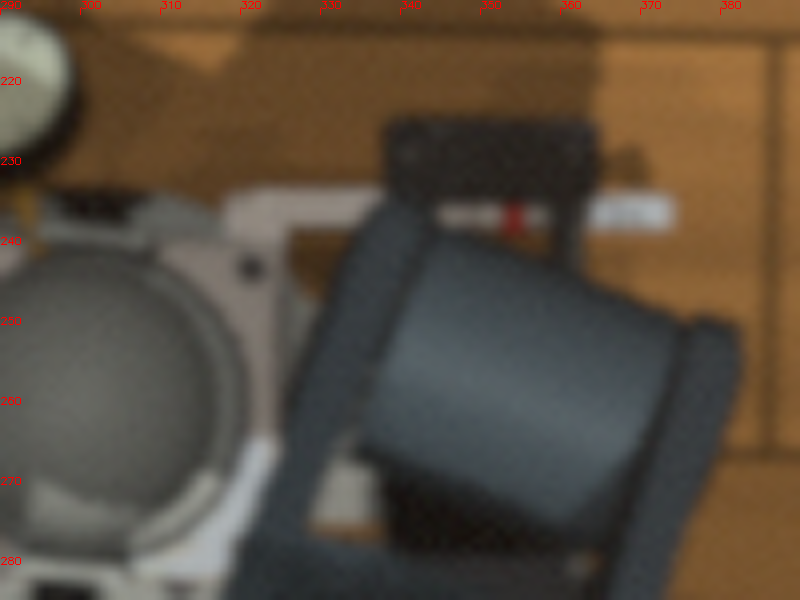

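View pics/s8.png

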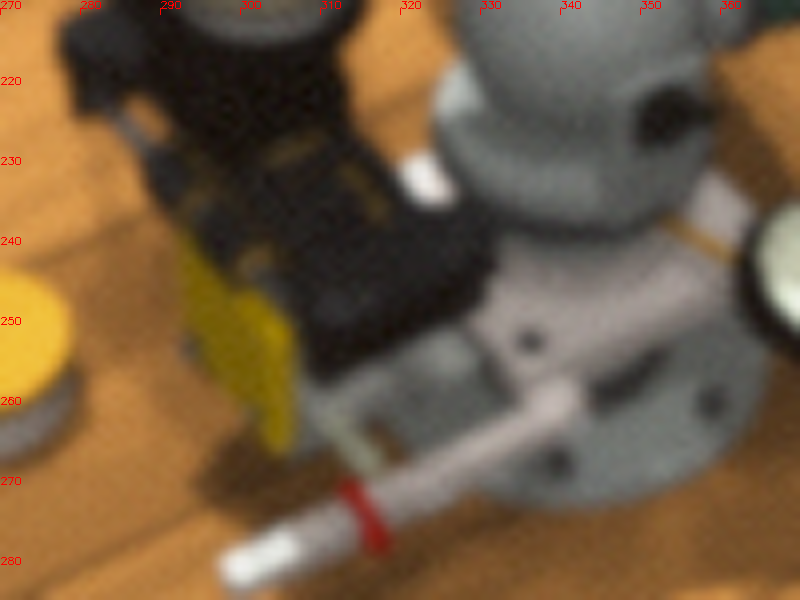

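View pics/w8.png

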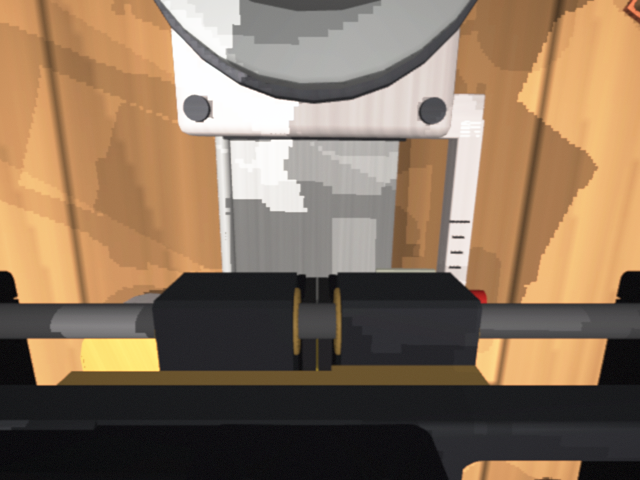

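```bash
cat > rect.py <<'E'
from fit import *
x=np.load("fit.npy");o=np.array([x[0],x[1],0])
def rect(c,out,z=.076,s=8,X=(30,100),Y=(-175,-90)):
    # image: col = -y (from Y[1] down to Y[0]), row = -x
    g=np.array([[X[1],Y[1]],[X[1],Y[0]],[X[0],Y[0]],[X[0],Y[1]]],float)
    P=np.array([o+Rz(x[2])@np.array([a/1000,b/1000,z]) for a,b in g])
    uv=proj(c,P).astype(np.float32)
    W=int((Y[1]-Y[0])*s);H=int((X[1]-X[0])*s)
    Hm=cv2.getPerspectiveTransform(uv,np.float32([[0,0],[W,0],[W,H],[0,H]]))
    im=cv2.warpPerspective(c["img"],Hm,(W,H),flags=cv2.INTER_CUBIC)
    for b in range(int(Y[0]),int(Y[1])+1,5):
        u=int((Y[1]-b)*s);cv2.line(im,(u,0),(u,8 if b%10 else 16),(0,0,255),1)
        if b%10==0: cv2.putText(im,str(b),(u+2,24),0,.4,(0,0,255),1)
    cv2.imwrite(out,im)
E
python3 - <<'E'
from rect import *
rect(pickle.load(open("c0.pkl","rb"))["scene"],"pics/r0.png")
rect(pickle.load(open("c3.pkl","rb"))["scene"],"pics/r3.png")
E
```

```text
blank top [0.54041968 0.50166896 0.25      ]  ends [0.46059713 0.50372268 0.25      ] [0.62338008 0.50023401 0.25      ]
blank scene tail [0.4582336  0.50447909 0.25      ] chuck [0.601268   0.50106391 0.25      ]
knob tri [0.52046434 0.19260868 0.27954106]
marker tri [ 0.59292136 -0.08057676  0.07741845]
```

View pics/r0.png

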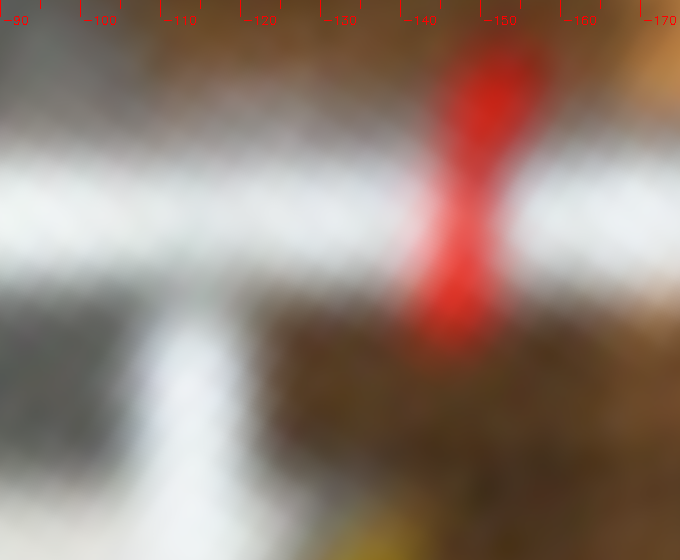

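View pics/r3.png

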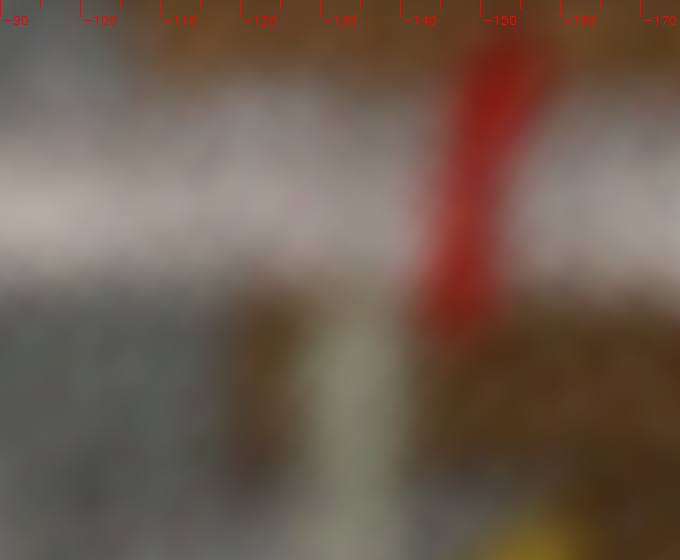

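Run:
```python
from rect import *
rect(pickle.load(open("c0.pkl","rb"))["top"],"pics/r0t.png")
```

```text
blank top [0.54041968 0.50166896 0.25      ]  ends [0.46059713 0.50372268 0.25      ] [0.62338008 0.50023401 0.25      ]
blank scene tail [0.4582336  0.50447909 0.25      ] chuck [0.601268   0.50106391 0.25      ]
knob tri [0.52046434 0.19260868 0.27954106]
marker tri [ 0.59292136 -0.08057676  0.07741845]
```

View pics/r0t.png

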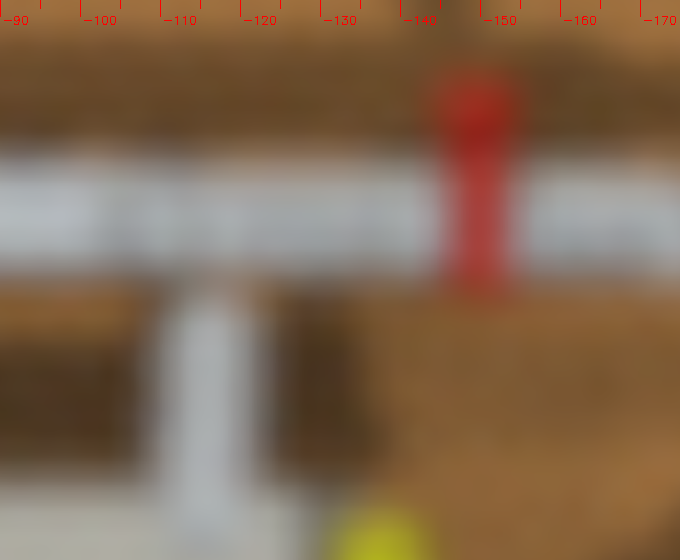

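play_rows --motion '[[[0, 0, 3], [0, 0, 0], 0], [[0, 0, 6], [0, 0, 0], 0], [[0, 0, 9], [0, 0, 0], 0], [[0, 0, 12], [0, 0, 0], 0], [[0, 0, 13], [0, 0, 0], 0], [[0, 0, 13], [0, 0, 0], 0], [[0, 0, 13], [0, 0, 0], 0], [[0, 0, 13], [0, 0, 0], 0]]'

```text
time_s: 11.2
position: [0.5149, -0.0821, 0.0943]
tcp_rot: [[-0.001, 1.0, 0.021], [0.004, 0.021, -1.0], [-1.0, -0.0, -0.004]]
force: [0.8, 7.1, 2.7]
opening: 0.007
```

Run:
```python
from cmdp import *
from rect import *
applied([0,0,13],[0,0,0])
from rig import bot
s=bot.read_state();print(s["position"],s["force"]); p,R=load();print(p)
d={}
for n in ["scene","top","wrist"]: d[n]=bot.capture(n)
pickle.dump(d,open("c4.pkl","wb"))
rect(d["scene"],"pics/r4.png");rect(d["top"],"pics/r4t.png")
cv2.imwrite("pics/w9.png",d["wrist"]["img"])
```

```text
blank top [0.54041968 0.50166896 0.25      ]  ends [0.46059713 0.50372268 0.25      ] [0.62338008 0.50023401 0.25      ]
blank scene tail [0.4582336  0.50447909 0.25      ] chuck [0.601268   0.50106391 0.25      ]
knob tri [0.52046434 0.19260868 0.27954106]
marker tri [ 0.59292136 -0.08057676  0.07741845]
[ 0.51493029 -0.08210614  0.09426196] [0.77108244 7.14048466 2.70144977]
[ 0.51620678 -0.08255543  0.0945    ]
```

View pics/r4.png

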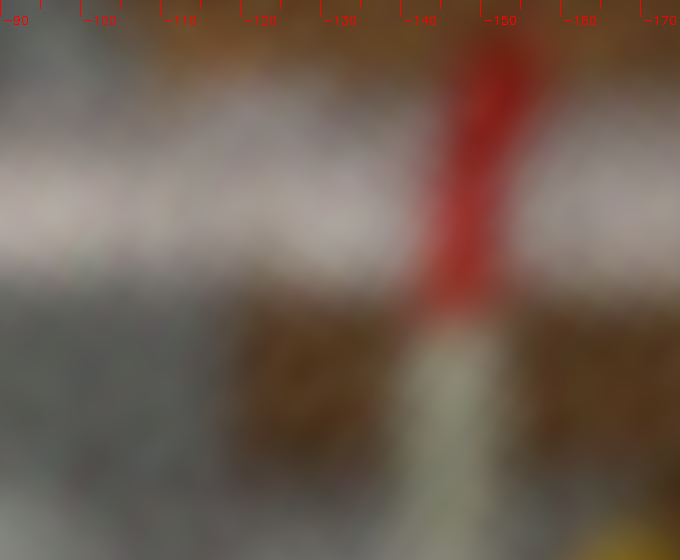

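View pics/r4t.png

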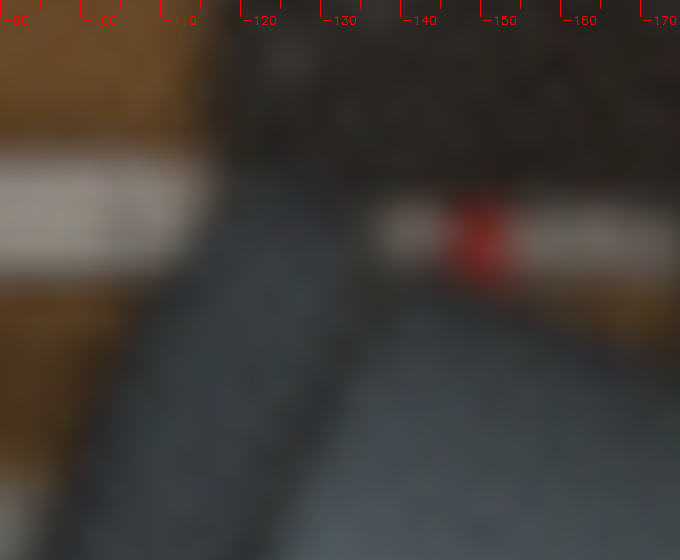

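View pics/w9.png

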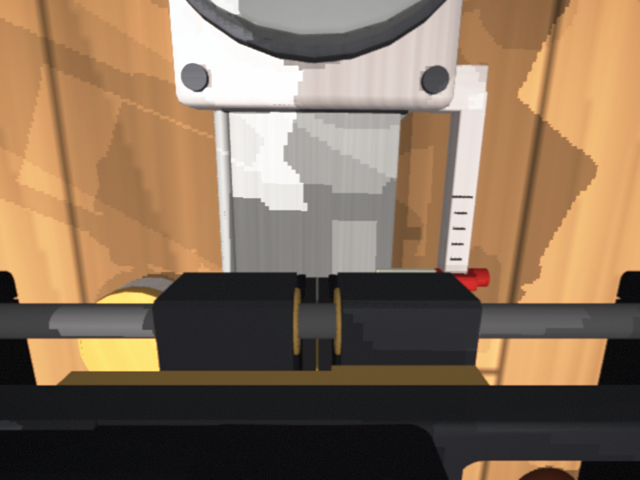

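Before the pull, the pointer-to-marker gap was 33.8 mm in the top view and 33.9 mm in the scene view. The gate has now moved about 32.3 mm, so I'll go 1.5 mm further and hold.

play_rows --motion '[[[0, 0, 1.5], [0, 0, 0], 0], [[0, 0, 1.5], [0, 0, 0], 0], [[0, 0, 1.5], [0, 0, 0], 0], [[0, 0, 1.5], [0, 0, 0], 0], [[0, 0, 1.5], [0, 0, 0], 0], [[0, 0, 1.5], [0, 0, 0], 0]]'

```text
time_s: 11.95
position: [0.5149, -0.0834, 0.0943]
tcp_rot: [[-0.001, 1.0, 0.021], [0.004, 0.021, -1.0], [-1.0, -0.0, -0.004]]
force: [0.5, 7.8, 2.1]
opening: 0.007
```

Run:
```python
from cmdp import *
from rect import *
applied([0,0,1.5],[0,0,0])
from rig import bot
s=bot.read_state();print(s["position"],s["force"],s["qvel"].round(2))
d={}
for n in ["scene","top","wrist"]: d[n]=bot.capture(n);
print(bot.read_state()["position"],bot.read_state()["force"])
rect(d["scene"],"pics/r5.png")
cv2.imwrite("pics/s10.png",cv2.resize(d["scene"]["img"][150:300,260:410],None,fx=4,fy=4))
```

```text
blank top [0.54041968 0.50166896 0.25      ]  ends [0.46059713 0.50372268 0.25      ] [0.62338008 0.50023401 0.25      ]
blank scene tail [0.4582336  0.50447909 0.25      ] chuck [0.601268   0.50106391 0.25      ]
knob tri [0.52046434 0.19260868 0.27954106]
marker tri [ 0.59292136 -0.08057676  0.07741845]
[ 0.51492612 -0.08343111  0.09427664] [0.50372747 7.80410527 2.09955886] [-0.15 -0.   -0.01 -0.04  0.04 -0.01]
[ 0.5149369  -0.08342911  0.09427359] [0.86012676 8.36539969 2.51660505]
```

View pics/r5.png

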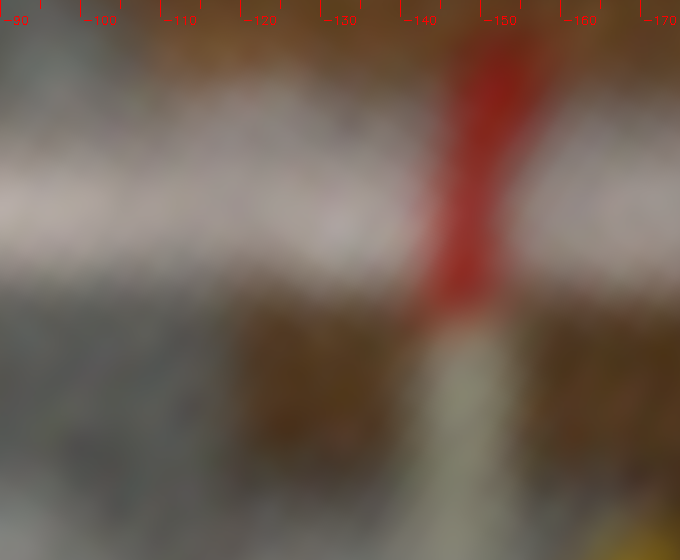

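View pics/s10.png

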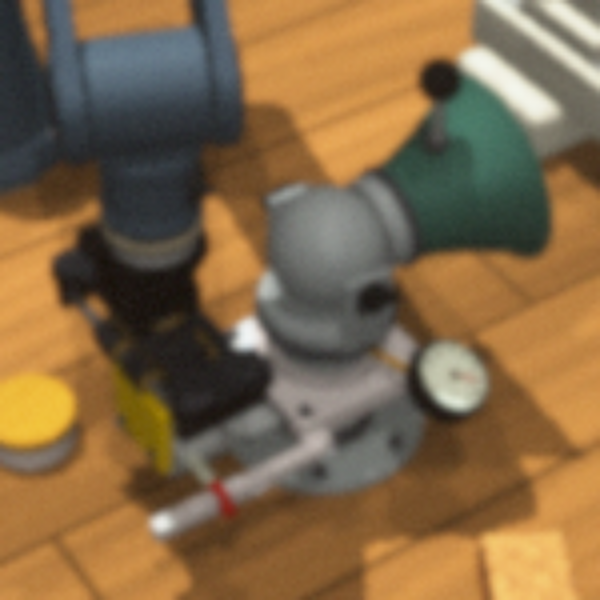

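The pointer is at about -148.0 mm and the marker at about -148.0 mm. The pull of about 8 N matches the spring, the arm is still, and the hood has not moved.

```bash
python3 -c "
from rig import bot
print(bot.hand_in())"
```

```text
the job is handed in; nothing more can be done
None
```

The hood points at the blank and has been let go, and the gate is held open at the red marker. I handed the job in at about 12 s of the 51 s allowed; no verdict is reported.

- **Hood:** I took it by the knob, tilted it up from about 0.20 rad below level to 0.13 rad above, and released it. It needed almost no swivel, because the hood's heading was already within about half a degree of the blank. In the images afterwards its axis passes about 2 mm sideways and 5 mm in height from the blank's middle. A fit using only the mouth's rim gave a different tilt (about 67 mm off in height). I set that aside because the rim seen from above says little about tilt; the two knob sightings agree with each other.
- **Gate:** I didn't clamp the yellow grip, because with the jaws across it the gripper's body would have come too close to the ball. Instead the shut fingers are hooked behind the grip and pull it out. The last check showed the pointer within about 1 mm of the marker line. The pull is about 8 N, which matches the spring, and the arm was still. Only the scene camera could see the pointer at the end; the arm blocked the top view.
- **Other things:** There were no unexpected forces on the way. I didn't go near the lathe or the loose things on the bench, but I didn't re-measure their positions.

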